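Sort inspected ring holders into the pass and reject nests

ROBOT

A 6-joint arm with a two-finger parallel gripper is mounted at the origin on the work surface. World frame = base frame: x ahead of the robot, y to its left, z up, the work surface at z = 0. Lengths are in m, angles in rad, forces in N, time in s.
With the tool pointing down it reaches from about 0.3 to 0.85 m from the base axis. Payload 5.4 kg.
Tool frame: the origin (TCP) lies midway between the tips of the shut fingers; the grasp point (between the pads) lies 19 mm behind it; z points along the fingers, y is the line along which they close (so a half turn about z gives the same grasp; the last joint's range is limited). The gripper opens to 85 mm and grips with 20 to 120 N. Pads are 22 mm wide; open, the fingers measure 114 mm over their backs; the gripper's body (76 mm by 85 mm) begins 54 mm behind the grasp point. The pads swing forward as they close: fully open they stand 13 mm farther back than shut.
Start: joints at [-1.359, 0.158, 1.597, -0, 1.386, -0.21], TCP at [0.235, -0.525, 0.231] pointing down, gripper open.
Joint ranges: [-2.91, 2.91], [-0.94, 2.29], [0.18, 2.7], [-1.29, 4.43], [0.17, 2.64], [-3, 3]. Speed limits (rad/s): [2.57, 2.57, 3.14, 3.14, 3.14, 3.14].

INTERFACE

Orientations are given as [roll, pitch, yaw] about the fixed x, y, z axes, in that order (R = Rz(yaw) Ry(pitch) Rx(roll)).
In Python, from rig import bot gives the robot as it stands.
- The arm moves only by the shell command python3 -m jog 'ROWS' [OPENING] [FORCE]. ROWS is JSON, a list of rows, each an object of numbers: "x", "y", "z": the shift along the tool's x, y, z in cm; "roll": the turn about the tool's z in rad. In form: [{"x": .., "y": .., "z": .., "roll": ..}, ...]. A call has exactly 8 rows; each row shifts and turns the commanded pose from where the row before left it, along the tool's axes as they then stand; what a row does not reach is not made up. A row lasts 1/10 s, in which the tool goes at most 50 mm and 8.59 degrees, less where a joint would pass 70% of its speed; a pose out of reach is approached as far as the arm can. A call is refused whole if a number of a shift passes 5 or a number of a turn 0.15, either way. A call with a gripper value outside its range is refused whole. OPENING is the finger opening in cm, from 0 to 8.54, set as the call begins (- or left out, the last holds). The fingers move at their own pace and stop on an object; FORCE is the grip in N (left out, the last holds). Time passes only in rows, so rows that do not move let the fingers close, or fill a call up. It gives the time, the measured TCP pose, the force, the opening and the grip force at its end, in the units of the state.
- bot.state(): the state, without advancing time (a new reading comes with each control period).
- bot.grab_frame(name): name is "scene" or "top" or "wrist"; returns (picture, depth): 420x560x3 uint8, blue, green, red; 420x560 float32, m along the optical axis (not along the pixel's ray), 0 where there is no reading.
- bot.camera_params(name): a dict with "K" (3x3 intrinsics, pixels), "eye" and "orientation" of the camera in the world. Camera axes: x right, y up, looking along -z (the intrinsics and any distortion apply to the point x, -y, -z); pixel columns grow to the right and rows downward; lengths in m; the calibration is good to about 2 mm. A picture is of the moment at which its call begins: read the wrist's pose just before it. camera_params takes no time and is no camera call; for the wrist camera it gives the pose at the moment of the call.
- bot.hand_in(): hands the job in; it is judged then, once.
Trained networks look in the newest picture that a camera, given by its name, has taken for a name from the list of things; names that differ only in an ending like _2 or _b are one class to them, and where a whole thing is asked for, a point or a joint stands for the part that bears it (a point fixed in the world has none). Each returns a list of dicts, best first, with "confidence" (0 to 1); they miss things now and then, are a little off and sometimes report something else, mostly with a low value. They report only what shows in the picture. A call takes as long as a camera call. They do not tell look-alikes from the thing itself.
- bot.boxes_of(camera, label): "xy" ([column, row] in pixels, amid what is visible of it).
- bot.regions_of(camera, label): "pixels" (420x560 bool, what is visible of it) and "xy" ([column, row] in pixels, amid what is visible of it).
- bot.mark_of(camera, label): "xy" ([column, row] in pixels: a listed point, or the origin of a listed thing).
The state is a dict: "t": time; "joint_positions": joint angles; "dq": joint speeds; "joint_efforts": joint torques, N m; "tool_pos": TCP position; "ee_rot": TCP orientation; "contact_force": force on the tool from outside, world axes, zero at the start; "ft_torque": the same for the moment, N m; "finger_gap": finger opening in m; "gripper_force": force on a finger pad.
Only numpy, scipy, OpenCV 4.12 (cv2) and the standard library are available. Lean on these libraries where they do the work, as an engineer would, in place of code of your own. Each camera call takes 0.05 s, during which the arm holds its last target. There are 200 camera calls.

TASK

The rings on the goldsmith's bench have been inspected: set the ring holder with the green tag upright and flat in the green nest of the round sorting tray, and the one with the red tag in the red nest. Leave the holder without a tag where it stands, it has not been inspected yet.

Things in the scene. Friction and masses are not known exactly. Their poses are not given: they have to be found in the camera images.
- holder_green: Ring holder: pale wooden block 56 mm long (its x) x 32 wide (y) x 32 high, 50-100 g; origin at the centre of its underside, z up. A silver ring stands upright in its top at x = +15 mm, reaching 46 mm above the underside; a green tag (28 x 26 x 3 mm) covers the rest of the top. Stands upright on the bench at any yaw; either way round fits a nest.
- holder_red: Ring holder: pale wooden block 56 mm long (its x) x 32 wide (y) x 32 high, 50-100 g; origin at the centre of its underside, z up. A silver ring stands upright in its top at x = +15 mm, reaching 46 mm above the underside; a red tag (28 x 26 x 3 mm) covers the rest of the top. Stands upright on the bench at any yaw; either way round fits a nest.
- holder_plain: Ring holder: pale wooden block 56 mm long (its x) x 32 wide (y) x 32 high, 50-100 g; origin at the centre of its underside, z up. A silver ring stands upright in its top at x = +15 mm, reaching 46 mm above the underside; no tag, the rest of the top is bare wood. It stands on the bench among the others and is not to be moved.
- tray: Round dark wooden tray fixed to the bench at any yaw, 224 mm across; origin at the centre of its underside, z up. Two nests lie end to end along its x: the green-floored (pass) centred at x = +48 mm, the red-floored (reject) at x = -48 mm, both y = 0. Each is 80 mm (x) by 56 mm (y) inside, its floor 8 mm above the underside, its pale walls 6 mm higher. A dot of its colour marks its outer end.
Not all that is in view belongs to the job. Leave any blue look-alike of the holder_green alone.

How it is judged:
By the outcome, as a careful person would: the job done as asked, in the order asked, and still so for the second after the job is handed in, with the robot touching nothing.
It also fails if it takes over 54 s, if anything falls off the work surface, if the arm or the gripper's body presses on something with over 40 N, if the wrist force passes 120 N, or if a joint passes its speed limit or range.

## Working session

There is one attempt and no reset: what is moved stays moved. The work goes in short steps, Python scripts to look and compute and a shell command to move; the robot and the scene stay as the last step left them, time stands still between calls to the robot, and variables do not carry over. Pictures are saved under pics/ and viewed, at most 10 in all, crops included, and the job is handed in when it is done.

```bash
ls; mkdir -p pics
cat > h.py <<'E'
import numpy as np,cv2
from rig import bot
from scipy.spatial.transform import Rotation as R
def cloud(name):
    p=bot.camera_params(name); img,d=bot.grab_frame(name)
    return img,d,p
def world(p,d):
    K=np.array(p["K"]);h,w=d.shape
    u,v=np.meshgrid(np.arange(w),np.arange(h))
    c=np.stack([(u-K[0,2])/K[0,0]*d,-(v-K[1,2])/K[1,1]*d,-d],-1)
    o=np.array(p["orientation"])
    Rm=o if o.shape==(3,3) else R.from_euler('xyz',o).as_matrix()
    return c@Rm.T+np.array(p["eye"])
E
python3 - <<'E'
from h import *
for n in("top","scene"):
    img,d,p=cloud(n); cv2.imwrite(f"pics/{n}0.png",img); print(n,p)
    np.savez(n+"0.npz",img=img,d=d,W=world(p,d))
    for l in("holder_green","holder_red","holder_plain","tray"):
        print(l,[(np.round(b["xy"]),round(b["confidence"],2),np.round(world(p,d)[int(b["xy"][1]),int(b["xy"][0])],3)) for b in bot.boxes_of(n,l)])
print(bot.state())
E
```

```text
pics
top {'K': array([[484.43952078,   0.        , 271.7434133 ],
       [  0.        , 484.43952078, 212.57951382],
       [  0.        ,   0.        ,   1.        ]]), 'eye': array([0.41739448, 0.02709052, 1.01261564]), 'orientation': array([ 0.12637762,  0.01015122, -1.57441879])}
holder_green [(array([249., 258.]), 0.96, array([0.45 , 0.083, 0.036])), (array([199., 254.]), 0.73, array([0.458, 0.185, 0.04 ])), (array([296., 283.]), 0.67, array([ 0.402, -0.009,  0.034])), (array([293., 223.]), 0.59, array([ 0.522, -0.004,  0.037]))]
holder_red [(array([234., 175.]), 0.78, array([0.62 , 0.114, 0.035]))]
holder_plain [(array([154., 211.]), 0.95, array([0.546, 0.277, 0.033]))]
tray [(array([398., 231.]), 0.86, array([ 0.504, -0.22 ,  0.018]))]
scene {'K': array([[537.38233889,   0.        , 284.44181225],
       [  0.        , 537.38233889, 213.16440954],
       [  0.        ,   0.        ,   1.        ]]), 'eye': array([0.94151261, 0.55335858, 0.52263009]), 'orientation': array([ 0.92202882, -0.00827352,  2.43239889])}
holder_green [(array([322., 213.]), 0.98, array([0.468, 0.094, 0.
[... 417 characters left out ...]
positions': array([-1.35907700e+00,  1.58447074e-01,  1.59706522e+00, -1.54254954e-05,
        1.38619155e+00, -2.10128111e-01]), 'dq': array([ 1.09785766e-03,  6.01623468e-05, -9.45785457e-06,  1.40080453e-03,
        7.27591498e-04, -6.41121441e-04]), 'joint_efforts': array([-3.47036248e-04, -3.95653152e+01, -3.31384635e+01, -1.70977523e-04,
        1.77967613e-03, -4.13493240e-06]), 'tool_pos': array([ 0.23538348, -0.52456288,  0.23123997]), 'ee_rot': array([-3.14148074e+00, -8.36345851e-06,  4.21850267e-01]), 'contact_force': array([ 0.76128471, -0.32866169,  0.14941431]), 'ft_torque': array([-0.04165298, -0.00597474,  0.04822181]), 'gripper_force': 0.0, 'finger_gap': 0.0853768115856672}
```

View pics/top0.png

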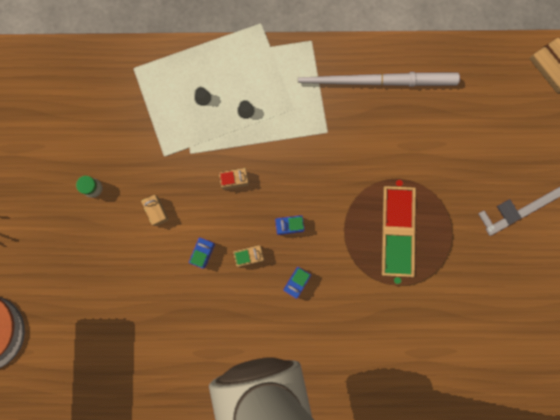

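View pics/scene0.png

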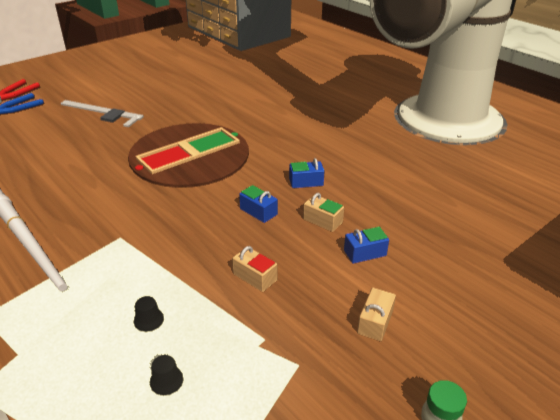

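The top view shows the holders: green tag at (249,257), red at (234,178), plain at (154,210). There are three blue look-alikes at (201,254), (289,225) and (297,283). The tray is at (398,231), with its red nest at (399,208) and green nest at (398,254).

```bash
cat > m.py <<'E'
from h import *
def fit(W,m):
    P=W[m][:,:2]; (c,(w,h),a)=cv2.minAreaRect((P*1000).astype(np.float32))
    if w<h: w,h,a=h,w,a+90
    return np.round(c,1),round(w,1),round(h,1),round((a+90)%180-90,1)
if __name__=="__main__":
  for n,pts in(("top",dict(g=(249,257),r=(234,178),b1=(201,254),b2=(289,225),b3=(297,283),plain=(154,210))),):
    z=np.load(n+"0.npz");W=z["W"];img=z["img"].astype(int)
    for k,(u,v) in pts.items():
        s=np.zeros(W.shape[:2],bool);s[v-25:v+25,u-25:u+25]=1
        m=s&(W[...,2]>.025)&(np.hypot(W[...,0]-W[v,u,0],W[...,1]-W[v,u,1])<.045)
        m2=m&(W[...,2]<.037)
        print(n,k,m.sum(),fit(W,m),fit(W,m2),'zmed',np.median(W[...,2][m]).round(4),
          'ring',W[m&(W[...,2]>.040)].mean(0).round(3), 'below', np.median(W[...,2][s&(W[...,2]<.015)]).round(4))
    b,g,r=img[...,0],img[...,1],img[...,2]
    u,v=np.meshgrid(np.arange(560),np.arange(420)); t=np.hypot(u-398,v-231)<45
    red=t&(r>130)&(g<50);gr=t&(g>90)&(r<60)
    print('red',red.sum(),fit(W,red),W[red].mean(0),'green',gr.sum(),fit(W,gr),W[gr].mean(0))
E
python3 m.py
```

```text
top g 443 (array([455.1,  85.2]), 55.9, 32.0, -75.9) (array([455.1,  85.2]), 55.9, 32.0, -75.9) zmed 0.0343 ring [0.458 0.073 0.044] below 0.001
top r 431 (array([615.8, 116.6]), 56.0, 33.0, -80.4) (array([615.8, 116.6]), 56.0, 33.0, -80.4) zmed 0.0344 ring [0.617 0.103 0.044] below 0.0013
top b1 444 (array([461.6, 181.3]), 55.5, 32.6, -21.8) (array([461.6, 181.3]), 55.5, 32.6, -21.8) zmed 0.0347 ring [0.474 0.175 0.045] below 0.0011
top b2 435 (array([518.2,   1.2]), 55.8, 32.3, -83.7) (array([518.2,   1.2]), 55.8, 32.3, -83.7) zmed 0.0343 ring [0.516 0.015 0.045] below 0.0011
top b3 462 (array([408.5,  -1.7]), 58.3, 55.9, 57.6) (array([401.4, -12.8]), 56.0, 32.0, -32.3) zmed 0.0346 ring [0.401 0.007 0.394] below 0.0009
top plain 440 (array([550. , 279.9]), 56.6, 32.6, 25.1) (array([550. , 279.9]), 56.6, 32.6, 25.1) zmed 0.0333 ring [0.564 0.285 0.045] below 0.0013
red 821 (array([ 511.5, -109.9]), 321.6, 83.9, -70.1) [ 0.55252795 -0.22612377  0.01681302] green 814 (array([ 456.4, -110.2]), 275.6, 74.7, -89.3) [ 0.45753544 -0.22262216  0.01065834]
```

```bash
python3 - <<'E'
from m import *
z=np.load("top0.npz");W=z["W"];img=z["img"].astype(int)
b,g,r=img[...,0],img[...,1],img[...,2]
ok=(W[...,2]<.025)&(W[...,2]>.002)&(np.hypot(W[...,0]-.505,W[...,1]+.224)<.1)
for n,m in(("red",(r>130)&(g<50)),("green",(g>90)&(r<60)),("wall",(r>150)&(g>110))):
    k=ok&m; print(n,k.sum(),fit(W,k),np.median(W[k],0).round(4))
E
python3 -m jog '[{"x":2.81,"y":-2.91},{"x":2.81,"y":-2.91},{"x":2.81,"y":-2.91},{"x":2.81,"y":-2.91},{"x":2.81,"y":-2.91},{"x":2.81,"y":-2.91},{"x":2.81,"y":-2.91},{"x":2.81,"y":-2.91}]' 8.5 40
python3 -m jog '[{"x":2.81,"y":-2.91},{"x":2.81,"y":-2.91},{"x":2.81,"y":-2.91},{"x":2.81,"y":-2.91},{"x":2.81,"y":-2.91},{"x":2.81,"y":-2.91},{"x":2.81,"y":-2.91},{"x":2.81,"y":-2.91}]'
```

```text
red 824 (array([ 560.7, -227.7]), 86.4, 50.6, -1.0) [ 0.5533 -0.2279  0.0094]
green 820 (array([ 450.2, -222.3]), 87.5, 47.3, -2.8) [ 0.4576 -0.2227  0.0094]
wall 768 (array([ 506.4, -225. ]), 186.3, 68.4, -3.9) [ 0.5065 -0.2246  0.0145]validation failed for argument at $[0]...
validation failed for argument at $[0]...
```

```bash
python3 -m jog '[{"roll":-0.14},{"roll":-0.14},{"roll":-0.14},{"roll":-0.14},{"roll":-0.14},{"roll":-0.14},{"roll":-0.14},{"roll":-0.14}]' 6
```

```text
validation failed for argument at $[0]...
```

```bash
python3 -m jog '[{"x":2.81,"y":-2.91,"z":0,"roll":0},{"x":2.81,"y":-2.91,"z":0,"roll":0},{"x":2.81,"y":-2.91,"z":0,"roll":0},{"x":2.81,"y":-2.91,"z":0,"roll":0},{"x":2.81,"y":-2.91,"z":0,"roll":0},{"x":2.81,"y":-2.91,"z":0,"roll":0},{"x":2.81,"y":-2.91,"z":0,"roll":0},{"x":2.81,"y":-2.91,"z":0,"roll":0}]' 8.5 40
```

```text
t: 1.3
tool_pos: [0.3455, -0.2187, 0.2315]
ee_rot: [3.141, -0.0, 0.421]
contact_force: [1.5, 0.1, -0.3]
finger_gap: 0.0848
gripper_force: 0.0
```

```bash
python3 -m jog '[{"x":2.81,"y":-2.91,"z":0,"roll":0},{"x":2.81,"y":-2.91,"z":0,"roll":0},{"x":2.81,"y":-2.91,"z":0,"roll":0},{"x":2.81,"y":-2.91,"z":0,"roll":0},{"x":2.81,"y":-2.91,"z":0,"roll":0},{"x":2.81,"y":-2.91,"z":0,"roll":0},{"x":2.81,"y":-2.91,"z":0,"roll":0},{"x":2.81,"y":-2.91,"z":0,"roll":0}]' 6
python3 -m jog '[{"x":0,"y":0,"z":1,"roll":-0.14},{"x":0,"y":0,"z":1,"roll":-0.14},{"x":0,"y":0,"z":1,"roll":-0.14},{"x":0,"y":0,"z":1,"roll":-0.14},{"x":0,"y":0,"z":1,"roll":-0.14},{"x":0,"y":0,"z":1,"roll":-0.14},{"x":0,"y":0,"z":1,"roll":-0.14},{"x":0,"y":0,"z":1,"roll":-0.14}]'
python3 -m jog '[{"x":0,"y":0,"z":1,"roll":-0.14},{"x":0,"y":0,"z":1,"roll":-0.136},{"x":0,"y":0,"z":0,"roll":0},{"x":0,"y":0,"z":0,"roll":0},{"x":0,"y":0,"z":0,"roll":0},{"x":0,"y":0,"z":0,"roll":0},{"x":0,"y":0,"z":0,"roll":0},{"x":0,"y":0,"z":0,"roll":0}]'
python3 - <<'E'
from m import *
img,d,p=cloud("wrist");W=world(p,d);cv2.imwrite("pics/w1.png",img)
s=bot.state();print(s["tool_pos"],s["ee_rot"],s["finger_gap"])
m=(W[...,2]>.025)&(W[...,2]<.037)&(np.hypot(W[...,0]-.455,W[...,1]-.085)<.045)
print(m.sum(),fit(W,m))
E
```

```text
t: 2.1
tool_pos: [0.4554, 0.0861, 0.2316]
ee_rot: [3.141, -0.001, 0.422]
contact_force: [0.1, -0.2, 0.5]
finger_gap: 0.0599
gripper_force: 0.0
t: 2.9
tool_pos: [0.455, 0.0843, 0.1511]
ee_rot: [3.141, 0.0, 1.548]
contact_force: [0.4, 0.1, -0.8]
finger_gap: 0.06
gripper_force: 0.0
t: 3.7
tool_pos: [0.4551, 0.0843, 0.1316]
ee_rot: [3.141, 0.0, 1.817]
contact_force: [-0.6, -0.7, -0.3]
finger_gap: 0.0601
gripper_force: 0.0
[0.45505748 0.08428727 0.13148393] [3.14127470e+00 7.03968146e-05 1.81747739e+00] 0.059937087931589646
3294 (array([455.2,  85. ]), 55.9, 31.9, -75.9)
```

```bash
python3 -m jog '[{"x":0,"y":0,"z":2.5,"roll":0},{"x":0,"y":0,"z":2.5,"roll":0},{"x":0,"y":0,"z":2.5,"roll":0},{"x":0,"y":0,"z":2,"roll":0},{"x":0,"y":0,"z":1.5,"roll":0},{"x":0,"y":0,"z":1,"roll":0},{"x":0,"y":0,"z":0.4,"roll":0},{"x":0,"y":0,"z":0.15,"roll":0}]'
python3 -m jog '[{"x":0,"y":0,"z":0,"roll":0},{"x":0,"y":0,"z":0,"roll":0},{"x":0,"y":0,"z":0,"roll":0},{"x":0,"y":0,"z":0,"roll":0},{"x":0,"y":0,"z":0,"roll":0},{"x":0,"y":0,"z":0,"roll":0},{"x":0,"y":0,"z":0,"roll":0},{"x":0,"y":0,"z":0,"roll":0}]' 2 40
```

```text
t: 4.55
tool_pos: [0.4551, 0.0843, 0.0058]
ee_rot: [3.141, 0.0, 1.818]
contact_force: [0.5, 0.2, -0.6]
finger_gap: 0.0601
gripper_force: 0.0
t: 5.35
tool_pos: [0.4559, 0.0842, 0.0067]
ee_rot: [3.14, 0.001, 1.818]
contact_force: [-0.0, 0.4, 6.0]
finger_gap: 0.0318
gripper_force: 41.5
```

```bash
python3 -m jog '[{"x":0,"y":0,"z":-0.5,"roll":0},{"x":0,"y":0,"z":-1,"roll":0},{"x":0,"y":0,"z":-2,"roll":0},{"x":0,"y":0,"z":-2,"roll":0},{"x":0,"y":0,"z":-2,"roll":0},{"x":0,"y":0,"z":-2,"roll":0},{"x":0,"y":0,"z":-1,"roll":0},{"x":0,"y":0,"z":0,"roll":0}]'
python3 -m jog '[{"x":-2,"y":-0.48,"z":0,"roll":0},{"x":-4,"y":-0.99,"z":0,"roll":0},{"x":-4.3,"y":-1.06,"z":0,"roll":0},{"x":-4.4,"y":-1.08,"z":0,"roll":0},{"x":-4.4,"y":-1.08,"z":0,"roll":0},{"x":-4.4,"y":-1.08,"z":0,"roll":0},{"x":-4.3,"y":-1.06,"z":0,"roll":0},{"x":-2,"y":-0.49,"z":0,"roll":0}]'
python3 -m jog '[{"x":0,"y":0,"z":0,"roll":-0.08},{"x":0,"y":0,"z":0,"roll":-0.15},{"x":0,"y":0,"z":0,"roll":-0.15},{"x":0,"y":0,"z":0,"roll":-0.15},{"x":0,"y":0,"z":0,"roll":-0.15},{"x":0,"y":0,"z":0,"roll":-0.15},{"x":0,"y":0,"z":0,"roll":-0.15},{"x":0,"y":0,"z":0,"roll":-0.15}]'
python3 -m jog '[{"x":0,"y":0,"z":1,"roll":-0.1},{"x":0,"y":0,"z":1,"roll":-0.04},{"x":0,"y":0,"z":1,"roll":0},{"x":0,"y":0,"z":1,"roll":0},{"x":0,"y":0,"z":1,"roll":0},{"x":0,"y":0,"z":0,"roll":0},{"x":0,"y":0,"z":0,"roll":0},{"x":0,"y":0,"z":0,"roll":0}]'
python3 - <<'E'
from m import *
img,d,p=cloud("wrist");W=world(p,d);cv2.imwrite("pics/w2.png",img)
s=bot.state();print(s["tool_pos"],s["ee_rot"],s["finger_gap"])
E
```

```text
t: 6.15
tool_pos: [0.4561, 0.0842, 0.1124]
ee_rot: [3.138, 0.001, 1.818]
contact_force: [-0.2, 0.7, -0.7]
finger_gap: 0.0317
gripper_force: 40.7
t: 6.95
tool_pos: [0.456, -0.2257, 0.1098]
ee_rot: [-3.141, -0.0, 1.815]
contact_force: [0.7, 0.7, -0.6]
finger_gap: 0.0313
gripper_force: 40.7
t: 7.75
tool_pos: [0.456, -0.2219, 0.1093]
ee_rot: [3.14, -0.002, 2.954]
contact_force: [0.0, -0.1, -0.4]
finger_gap: 0.0313
gripper_force: 40.7
t: 8.55
tool_pos: [0.4573, -0.2229, 0.0613]
ee_rot: [-3.141, 0.001, 3.088]
contact_force: [0.3, 0.2, -1.0]
finger_gap: 0.0316
gripper_force: 40.7
[ 0.4572731  -0.22295667  0.06139914] [-3.14083607e+00  9.74831287e-04  3.08770196e+00] 0.03155067362701801
```

View pics/w2.png

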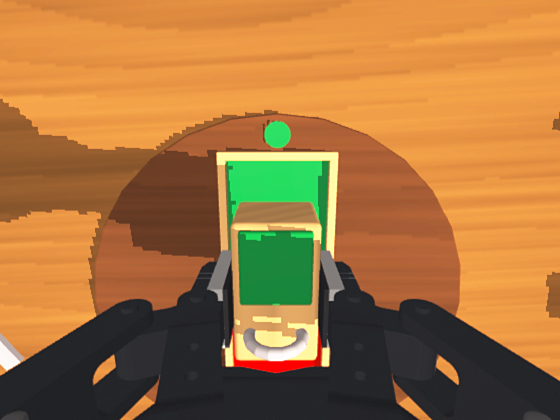

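The wrist view shows the holder level at (277,280), square to the green nest and centred across it (side walls at columns 222 and 334). Lowering it now.

```bash
python3 - <<'E'
from m import *
img,d,p=cloud("wrist");W=world(p,d);t=bot.state()["tool_pos"]
m=(W[...,2]>t[2]+.018)&(W[...,2]<t[2]+.033)&(np.hypot(W[...,0]-t[0],W[...,1]-t[1])<.04)
u,v=np.meshgrid(np.arange(560),np.arange(420));m&=(u>234)&(u<320)
print(m.sum(),fit(W,m),t,np.percentile(W[m],[5,50,95],axis=0).round(4))
E
python3 -m jog '[{"x":0,"y":0,"z":1.2,"roll":0},{"x":0,"y":0,"z":1.2,"roll":0},{"x":0,"y":0,"z":1,"roll":0},{"x":0,"y":0,"z":0.6,"roll":0},{"x":0,"y":0,"z":0.3,"roll":0},{"x":0,"y":0,"z":0.2,"roll":0},{"x":0,"y":0,"z":0.1,"roll":0},{"x":0,"y":0,"z":0,"roll":0}]'
```

```text
11160 (array([ 456.9, -222.7]), 56.1, 31.7, -2.8) [ 0.45725359 -0.22291724  0.06139878] [[ 0.43   -0.236   0.0855]
 [ 0.4505 -0.2219  0.0887]
 [ 0.4771 -0.2082  0.0907]]
t: 9.45
tool_pos: [0.457, -0.2227, 0.015]
ee_rot: [-3.141, 0.0, 3.088]
contact_force: [1.0, 0.1, -1.1]
finger_gap: 0.0313
gripper_force: 40.7
```

```bash
python3 -m jog '[{"x":0,"y":0,"z":0.05,"roll":0},{"x":0,"y":0,"z":0,"roll":0},{"x":0,"y":0,"z":0,"roll":0},{"x":0,"y":0,"z":0,"roll":0},{"x":0,"y":0,"z":0,"roll":0},{"x":0,"y":0,"z":0,"roll":0},{"x":0,"y":0,"z":0,"roll":0},{"x":0,"y":0,"z":0,"roll":0}]'
python3 -m jog '[{"x":0,"y":0,"z":0,"roll":0},{"x":0,"y":0,"z":0,"roll":0},{"x":0,"y":0,"z":0,"roll":0},{"x":0,"y":0,"z":0,"roll":0},{"x":0,"y":0,"z":0,"roll":0},{"x":0,"y":0,"z":-0.3,"roll":0},{"x":0,"y":0,"z":-1,"roll":0},{"x":0,"y":0,"z":-2,"roll":0}]' 4.8
python3 -m jog '[{"x":0,"y":0,"z":-3,"roll":0},{"x":0,"y":0,"z":-3,"roll":0},{"x":0,"y":0,"z":-3,"roll":0},{"x":0,"y":0,"z":-2.5,"roll":0},{"x":0,"y":0,"z":0,"roll":0},{"x":0,"y":0,"z":0,"roll":0},{"x":0,"y":0,"z":0,"roll":0},{"x":0,"y":0,"z":0,"roll":0}]' 6
python3 - <<'E'
from m import *
img,d,p=cloud("wrist");W=world(p,d);cv2.imwrite("pics/w3.png",img)
s=bot.state();print(s["tool_pos"],s["ee_rot"])
m=(W[...,2]>.033)&(W[...,2]<.047)&(np.hypot(W[...,0]-.457,W[...,1]+.223)<.045)
print(m.sum(),fit(W,m),np.percentile(W[m][:,2],[5,50,95]))
T=np.array([.6158,.1166]);D=T-s["tool_pos"][:2];y=s["ee_rot"][2]
print("tool dxy cm",100*(D@[np.cos(y),np.sin(y)]),100*(D@[np.sin(y),-np.cos(y)]))
E
```

```text
t: 10.25
tool_pos: [0.4572, -0.2229, 0.0147]
ee_rot: [-3.141, 0.001, 3.088]
contact_force: [-0.5, 0.3, 5.1]
finger_gap: 0.0311
gripper_force: 41.4
t: 11.05
tool_pos: [0.4559, -0.2218, 0.047]
ee_rot: [3.14, -0.002, 3.088]
contact_force: [0.4, 0.0, 0.3]
finger_gap: 0.0479
gripper_force: 0.0
t: 11.85
tool_pos: [0.456, -0.2219, 0.1609]
ee_rot: [3.14, -0.002, 3.088]
contact_force: [-0.9, 0.6, 1.0]
finger_gap: 0.0598
gripper_force: 0.0
[ 0.45613819 -0.22203069  0.16099612] [ 3.14003809e+00 -2.07814354e-03  3.08777298e+00]
2877 (array([ 457.4, -222.6]), 56.7, 32.0, -3.0) [0.03861638 0.04103563 0.0440111 ]
tool dxy cm -14.12144348625807 34.672917065184144
```

View pics/w3.png

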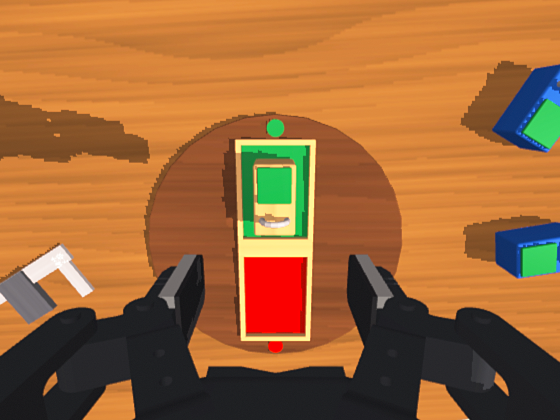

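The green-tagged holder sits flat and centred in the green nest at (275,195). Next is red.

```bash
python3 -m jog '[{"x":-1.7,"y":4.17,"z":0,"roll":0},{"x":-1.7,"y":4.17,"z":0,"roll":0},{"x":-1.7,"y":4.17,"z":0,"roll":0},{"x":-1.7,"y":4.17,"z":0,"roll":0},{"x":-1.7,"y":4.17,"z":0,"roll":0},{"x":-1.7,"y":4.17,"z":0,"roll":0},{"x":-1.7,"y":4.17,"z":0,"roll":0},{"x":-1.7,"y":4.17,"z":0,"roll":0}]'
python3 -m jog '[{"x":-0.52,"y":1.3,"z":0,"roll":0},{"x":0,"y":0,"z":0,"roll":0.15},{"x":0,"y":0,"z":0,"roll":0.15},{"x":0,"y":0,"z":0,"roll":0.15},{"x":0,"y":0,"z":0,"roll":0.15},{"x":0,"y":0,"z":0,"roll":0.15},{"x":0,"y":0,"z":0,"roll":0.15},{"x":0,"y":0,"z":0,"roll":0.15}]'
python3 -m jog '[{"x":0,"y":0,"z":0,"roll":0.15},{"x":0,"y":0,"z":0,"roll":0.15},{"x":0,"y":0,"z":1,"roll":0},{"x":0,"y":0,"z":1,"roll":0},{"x":0,"y":0,"z":1,"roll":0},{"x":0,"y":0,"z":0,"roll":0},{"x":0,"y":0,"z":0,"roll":0},{"x":0,"y":0,"z":0,"roll":0}]'
python3 - <<'E'
from m import *
img,d,p=cloud("wrist");W=world(p,d);cv2.imwrite("pics/w4.png",img)
s=bot.state();print(s["tool_pos"],s["ee_rot"])
m=(W[...,2]>.025)&(W[...,2]<.037)&(np.hypot(W[...,0]-.6158,W[...,1]-.1166)<.045)
f=fit(W,m);print(m.sum(),f)
D=f[0]/1000-s["tool_pos"][:2];y=s["ee_rot"][2]
print("tool dxy cm",100*(D@[np.cos(y),np.sin(y)]),100*(D@[np.sin(y),-np.cos(y)]),np.degrees(y))
E
```

```text
t: 12.7
tool_pos: [0.6107, 0.1051, 0.1613]
ee_rot: [-3.141, -0.001, 3.088]
contact_force: [0.5, 0.2, 1.2]
finger_gap: 0.0599
gripper_force: 0.0
t: 13.5
tool_pos: [0.6159, 0.1151, 0.1614]
ee_rot: [-3.14, -0.001, 2.031]
contact_force: [-0.3, 0.6, 0.7]
finger_gap: 0.0601
gripper_force: 0.0
t: 14.3
tool_pos: [0.6168, 0.1159, 0.1327]
ee_rot: [3.141, 0.0, 1.738]
contact_force: [0.9, 0.6, -0.2]
finger_gap: 0.06
gripper_force: 0.0
[0.61692699 0.11592351 0.13293454] [3.14044795e+00 2.25127619e-04 1.73826001e+00]
3290 (array([616.1, 116.3]), 55.9, 32.0, -80.3)
tool dxy cm 0.05090649724856596 -0.07526720627828112 99.59496208055671
```

```bash
python3 -m jog '[{"x":0.05,"y":-0.08,"z":2.5,"roll":0},{"x":0,"y":0,"z":2.5,"roll":0},{"x":0,"y":0,"z":2.5,"roll":0},{"x":0,"y":0,"z":2.1,"roll":0},{"x":0,"y":0,"z":1.5,"roll":0},{"x":0,"y":0,"z":1,"roll":0},{"x":0,"y":0,"z":0.4,"roll":0},{"x":0,"y":0,"z":0.15,"roll":0}]'
python3 -m jog '[{"x":0,"y":0,"z":0,"roll":0},{"x":0,"y":0,"z":0,"roll":0},{"x":0,"y":0,"z":0,"roll":0},{"x":0,"y":0,"z":0,"roll":0},{"x":0,"y":0,"z":0,"roll":0},{"x":0,"y":0,"z":0,"roll":0},{"x":0,"y":0,"z":0,"roll":0},{"x":0,"y":0,"z":0,"roll":0}]' 2 40
python3 -m jog '[{"x":0,"y":0,"z":-0.5,"roll":0},{"x":0,"y":0,"z":-1,"roll":0},{"x":0,"y":0,"z":-2,"roll":0},{"x":0,"y":0,"z":-2,"roll":0},{"x":0,"y":0,"z":-2,"roll":0},{"x":0,"y":0,"z":-2,"roll":0},{"x":0,"y":0,"z":-1,"roll":0},{"x":0,"y":0,"z":0,"roll":0}]'
python3 - <<'E'
from m import *
s=bot.state();D=np.array([.5534,-.2279])-s["tool_pos"][:2];y=s["ee_rot"][2]
print("tool dxy cm",100*(D@[np.cos(y),np.sin(y)]),100*(D@[np.sin(y),-np.cos(y)]),"roll",y-np.radians(176.9))
E
```

```text
t: 15.15
tool_pos: [0.616, 0.1163, 0.0061]
ee_rot: [3.141, 0.0, 1.738]
contact_force: [0.3, 0.4, 0.3]
finger_gap: 0.0601
gripper_force: 0.0
t: 15.95
tool_pos: [0.6166, 0.1163, 0.007]
ee_rot: [3.14, 0.0, 1.738]
contact_force: [0.4, 1.0, 6.7]
finger_gap: 0.0313
gripper_force: 41.8
t: 16.75
tool_pos: [0.6167, 0.1163, 0.1127]
ee_rot: [3.138, 0.001, 1.738]
contact_force: [0.1, -0.6, -1.2]
finger_gap: 0.0314
gripper_force: 41.1
tool dxy cm -32.88846662437853 -11.96720581074563 roll -1.34963144696626
```

```bash
python3 -m jog '[{"x":-3,"y":-1.1,"z":0,"roll":0},{"x":-4.1,"y":-1.49,"z":0,"roll":0},{"x":-4.3,"y":-1.56,"z":0,"roll":0},{"x":-4.3,"y":-1.56,"z":0,"roll":0},{"x":-4.3,"y":-1.56,"z":0,"roll":0},{"x":-4.3,"y":-1.56,"z":0,"roll":0},{"x":-4.3,"y":-1.56,"z":0,"roll":0},{"x":-3,"y":-1.1,"z":0,"roll":0}]'
python3 -m jog '[{"x":-1.29,"y":-0.48,"z":0,"roll":0},{"x":0,"y":0,"z":0,"roll":-0.15},{"x":0,"y":0,"z":0,"roll":-0.15},{"x":0,"y":0,"z":0,"roll":-0.15},{"x":0,"y":0,"z":0,"roll":-0.15},{"x":0,"y":0,"z":0,"roll":-0.15},{"x":0,"y":0,"z":0,"roll":-0.15},{"x":0,"y":0,"z":0,"roll":-0.15}]'
python3 -m jog '[{"x":0,"y":0,"z":1,"roll":-0.15},{"x":0,"y":0,"z":1,"roll":-0.15},{"x":0,"y":0,"z":1,"roll":0},{"x":0,"y":0,"z":1,"roll":0},{"x":0,"y":0,"z":1,"roll":0},{"x":0,"y":0,"z":0,"roll":0},{"x":0,"y":0,"z":0,"roll":0},{"x":0,"y":0,"z":0,"roll":0}]'
python3 - <<'E'
from m import *
img,d,p=cloud("wrist");W=world(p,d);s=bot.state();t=s["tool_pos"];y=s["ee_rot"][2];cv2.imwrite("pics/w5.png",img)
m=(W[...,2]>t[2]+.018)&(W[...,2]<t[2]+.033)&(np.hypot(W[...,0]-t[0],W[...,1]-t[1])<.04)
u,v=np.meshgrid(np.arange(560),np.arange(420));m&=(u>234)&(u<320)
f=fit(W,m);D=np.array([.5534,-.2279])-f[0]/1000
print(f,t,y,"tool dxy cm",100*(D@[np.cos(y),np.sin(y)]),100*(D@[np.sin(y),-np.cos(y)]))
E
```

```text
t: 17.55
tool_pos: [0.5532, -0.2168, 0.1094]
ee_rot: [-3.14, -0.001, 1.736]
contact_force: [-0.1, 0.2, -1.2]
finger_gap: 0.0314
gripper_force: 41.0
t: 18.35
tool_pos: [0.5518, -0.2265, 0.1096]
ee_rot: [3.141, -0.002, 2.795]
contact_force: [0.2, 0.3, -2.5]
finger_gap: 0.0313
gripper_force: 41.0
t: 19.15
tool_pos: [0.5527, -0.2282, 0.0614]
ee_rot: [-3.141, 0.001, 3.087]
contact_force: [-0.7, 0.1, -1.0]
finger_gap: 0.0309
gripper_force: 41.0
(array([ 553.4, -227.6]), 56.4, 31.8, -3.8) [ 0.55274194 -0.22830134  0.06151949] 3.0873568351614997 tool dxy cm -0.001626276990352284 -0.029955887954634542
```

View pics/w5.png

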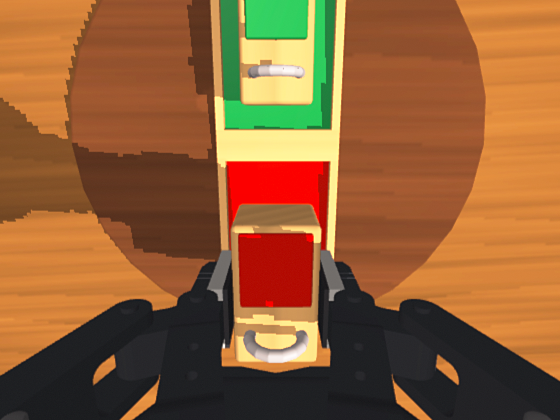

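The red-tagged holder at (276,280) is square to the red nest and centred over it. Lowering and releasing.

```bash
python3 -m jog '[{"x":0,"y":0,"z":1.2,"roll":0},{"x":0,"y":0,"z":1.2,"roll":0},{"x":0,"y":0,"z":1,"roll":0},{"x":0,"y":0,"z":0.6,"roll":0},{"x":0,"y":0,"z":0.3,"roll":0},{"x":0,"y":0,"z":0.2,"roll":0},{"x":0,"y":0,"z":0.1,"roll":0},{"x":0,"y":0,"z":0.05,"roll":0}]'
python3 -m jog '[{"x":0,"y":0,"z":0,"roll":0},{"x":0,"y":0,"z":0,"roll":0},{"x":0,"y":0,"z":0,"roll":0},{"x":0,"y":0,"z":0,"roll":0},{"x":0,"y":0,"z":0,"roll":0},{"x":0,"y":0,"z":0,"roll":0},{"x":0,"y":0,"z":0,"roll":0},{"x":0,"y":0,"z":0,"roll":0}]'
python3 -m jog '[{"x":0,"y":0,"z":0,"roll":0},{"x":0,"y":0,"z":0,"roll":0},{"x":0,"y":0,"z":0,"roll":0},{"x":0,"y":0,"z":0,"roll":0},{"x":0,"y":0,"z":0,"roll":0},{"x":0,"y":0,"z":-0.3,"roll":0},{"x":0,"y":0,"z":-1,"roll":0},{"x":0,"y":0,"z":-2,"roll":0}]' 4.8
python3 -m jog '[{"x":0,"y":0,"z":-3,"roll":0},{"x":0,"y":0,"z":-3,"roll":0},{"x":0,"y":0,"z":-3,"roll":0},{"x":0,"y":0,"z":-2.5,"roll":0},{"x":0,"y":0,"z":0,"roll":0},{"x":0,"y":0,"z":0,"roll":0},{"x":0,"y":0,"z":0,"roll":0},{"x":0,"y":0,"z":0,"roll":0}]' 6
python3 - <<'E'
from m import *
img,d,p=cloud("wrist");W=world(p,d);cv2.imwrite("pics/w6.png",img)
for c in((.4576,-.2227),(.5534,-.2279)):
    m=(W[...,2]>.033)&(W[...,2]<.047)&(np.hypot(W[...,0]-c[0],W[...,1]-c[1])<.045)
    print(m.sum(),fit(W,m),np.percentile(W[m][:,2],[5,50,95]))
img,d,p=cloud("scene");cv2.imwrite("pics/s6.png",img)
E
```

```text
t: 20.0
tool_pos: [0.5525, -0.2281, 0.015]
ee_rot: [-3.141, 0.0, 3.088]
contact_force: [-2.1, 1.3, 5.3]
finger_gap: 0.0308
gripper_force: 41.7
t: 20.8
tool_pos: [0.5525, -0.2281, 0.015]
ee_rot: [-3.141, 0.001, 3.088]
contact_force: [-2.0, 1.2, 6.3]
finger_gap: 0.031
gripper_force: 41.9
t: 21.6
tool_pos: [0.5512, -0.2272, 0.0467]
ee_rot: [3.14, -0.003, 3.088]
contact_force: [0.2, -0.2, -0.0]
finger_gap: 0.0482
gripper_force: 0.0
t: 22.4
tool_pos: [0.5514, -0.2274, 0.1606]
ee_rot: [3.14, -0.003, 3.088]
contact_force: [-1.2, 1.1, 0.8]
finger_gap: 0.0601
gripper_force: 0.0
3748 (array([ 457.3, -222.6]), 55.1, 32.1, -3.1) [0.03889019 0.0411167  0.04410443]
2826 (array([ 553.3, -227.9]), 55.6, 31.9, -2.8) [0.03877599 0.04106066 0.04400661]
```

View pics/w6.png

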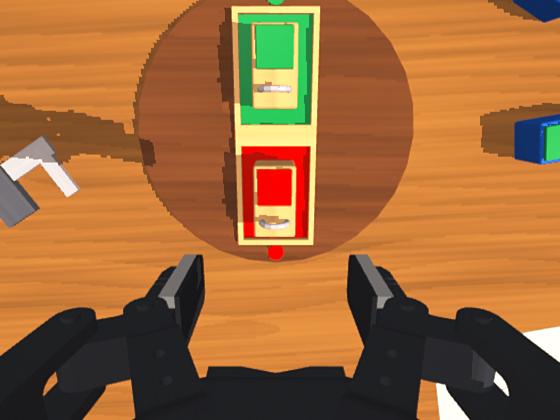

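View pics/s6.png

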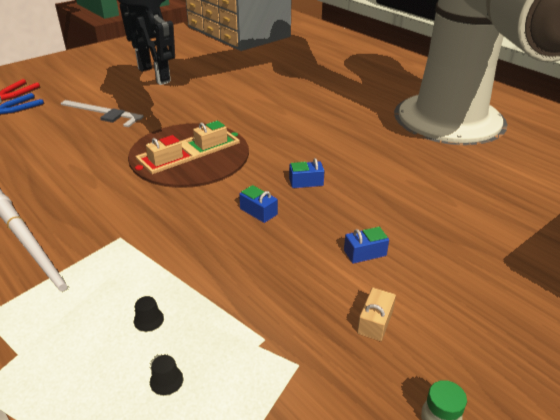

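Both tagged holders sit flat and centred in their own nests: green at (210,137) and red at (165,152) in the scene view. The plain holder at (377,313) and the three blue look-alikes are where they were, and the gripper is clear.

```bash
python3 -c "
from rig import bot
print(bot.hand_in())"
```

```text
the job is handed in; nothing more can be done
None
```

Job handed in at about 22.5 s: the green-tagged holder sits flat in the green nest and the red-tagged one in the red nest, with the plain holder and the blue look-alikes untouched.

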